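Sort out the optics parking bay

TASK

In the parking bay of the imaging bench each of the four optics has been left on another one's plate. Change them round so that every optic stands upright, in the middle of the plate that has the shape of its own foot (round, square, triangular, oblong), using the empty cork mat as a stopover. Set each one down gently, let none tip over or drop, and leave the cleaner bottle where it stands.

Things in the scene. Friction and masses are not known exactly. Their poses are not given: they have to be found in the camera images.
- lens: Lens in a mount: ROUND foot 52 mm in diameter; head is an upright black disc with glass faces, 40 mm in diameter (55 to 95 mm up), 12.8 mm thick along y. Origin: centre of the foot's underside, z up. Foot 12 mm thick, dark steel; a 12 mm post carries the head, whose middle is straight above, 75 mm up; grip it there from above, fingers closing along y. 0.25 kg.
- cube: Beam-splitter cube: SQUARE foot 46 x 46 mm, sides along x and y; head is a steel and glass cube, 30 mm each way, 60 to 90 mm up, on a 6 mm platform as wide. Origin: centre of the foot's underside, z up. Foot 12 mm thick, dark steel; a 12 mm post carries the head, whose middle is straight above, 75 mm up; grip it there from above, fingers closing along y. 0.25 kg.
- tube: Collimator tube: equilateral TRIANGULAR foot, corners 40 mm from its centre, one towards +x; head is a lying black tube along x, 56 mm long, 22.6 mm thick. Origin: centre of the foot's underside, z up. Foot 12 mm thick, dark steel; a 12 mm post carries the head, whose middle is straight above, 75 mm up; grip it there from above, fingers closing along y. 0.25 kg.
- filter: Filter holder: OBLONG foot 66 mm along x, 34 mm along y; head is an upright black frame, amber pane, 50 mm along x, 40 mm tall, 12.8 mm thick along y. Origin: centre of the foot's underside, z up. Foot 12 mm thick, dark steel; a 12 mm post carries the head, whose middle is straight above, 75 mm up; grip it there from above, fingers closing along y. 0.25 kg.
- plate_round: Round parking plate, 88 mm in diameter. Origin: centre of its underside, z up. Fixed to the bench, flat, bare aluminium, 4 mm thick. Home of the optic with the round foot.
- plate_square: Square parking plate, 80 x 80 mm, sides along its x and y. Origin: centre of its underside, z up. Fixed to the bench, flat, bare aluminium, 4 mm thick. Home of the optic with the square foot.
- plate_tri: Equilateral triangular parking plate, corners 74 mm from the centre (sides 128 mm), one corner towards +x. Origin: centre of its underside, z up. Fixed to the bench, flat, bare aluminium, 4 mm thick. Home of the optic with the triangular foot.
- plate_oblong: Oblong parking plate, 116 mm along its x, 70 mm along its y. Origin: centre of its underside, z up. Fixed to the bench, flat, bare aluminium, 4 mm thick. Home of the optic with the oblong foot.
- mat: Round cork mat, 110 mm in diameter, 4 mm thick, fixed, empty at the start: the free spot for a stopover. Origin: centre of its underside.
- bottle: Bystander: small capped cleaner bottle, 44 mm in diameter, 110 mm tall, standing loose at the right (-y) edge of the work. Origin: centre of its underside.
Things that resemble listed ones, but are neither listed nor needed, are in the scene too. What is shaped like the lens but red or turquoise is not meant.

How it is judged:
By the outcome, as a careful person would: the job done as asked, in the order asked, and still so for the second after the job is handed in, with the robot touching nothing.
It also fails if it takes over 144 s, if anything falls off the work surface, if the arm or the gripper's body presses on something with over 40 N, if the wrist force passes 120 N, or if a joint passes its speed limit or range.

ROBOT

A 6-joint arm with a two-finger parallel gripper is mounted at the origin on the work surface. World frame = base frame: x ahead of the robot, y to its left, z up, the work surface at z = 0. Lengths are in mm, angles in degrees, forces in N, time in s.
With the tool pointing down it reaches from about 300 to 750 mm from the base axis. Payload 8.5 kg.
Tool frame: the origin (TCP) lies between the finger pads; the fingertips stand ahead of it and the grasp point (between the pads) lies 8 mm behind it (manip.tip_reach is the z of the fingertips in the tool frame, in mm); z points along the fingers, y is the line along which they close (so a half turn about z gives the same grasp; the last joint's range is limited). The gripper opens to 88 mm and grips with 3 to 60 N. Pads are 18 mm wide; open, the fingers measure 123 mm over their backs; the gripper's body (75 mm by 187 mm) begins 45 mm behind the grasp point.
Start: joints at [52.408, 21.807, 74.336, -0, 83.858, -12.336], TCP at [234.654, 497.411, 249.748] pointing down, gripper open.
Joint ranges: [-178.18, 178.18], [-50.72, 133.34], [12.68, 142.11], [-81.47, 261.47], [9.98, 163.14], [-165.26, 165.26]. Speed limits (degrees/s): [136.94, 136.94, 180, 180, 180, 180].

INTERFACE

Orientations are given as a 3x3 rotation matrix whose columns are the frame's x, y, z axes.
In Python, from plant import manip, cams gives the robot as it stands.
- The arm moves only by the tool play_rows, never from a script. Its argument "series" is a list of rows, each a list of 6 numbers: the shift along the tool's x, y, z in m, then the turn, a rotation vector about the tool's x, y, z in degrees. A call has 1 to 8 rows; each row shifts and turns the commanded pose from where the row before left it, along the tool's axes as they then stand; what a row does not reach is not made up. A row lasts 1/12 s, in which the tool goes at most 41.7 mm and 7.16 degrees, less where a joint would pass 70% of its speed; a pose out of reach is approached as far as the arm can. A call with a gripper value outside its range is refused whole. "jaw" is the gripper's target within -1 to 1 (fully open at 1, half-way at 0, shut at -1), set as the call begins (left out, the last holds). The fingers move at their own pace and stop on an object; "grip_force" is the grip in N (left out, the last holds). Time passes only in rows, so rows that do not move let the fingers close. It gives the time, the measured TCP pose, the force, the opening and the grip force at its end, in the units of the state.
- manip.sense(): the state, without advancing time (a new reading comes with each control period).
- cams.get_image(name): name is "side" or "top"; returns the picture (400x640x3 uint8, red, green, blue); there is no depth.
- cams.get_calibration(name): a dict with "K" (3x3 intrinsics, pixels), "origin" and "rotation" of the camera in the world. Camera axes: x right, y up, looking along -z (the intrinsics and any distortion apply to the point x, -y, -z); pixel columns grow to the right and rows downward; lengths in mm; the calibration is good to about 2 mm. A picture is of the moment at which its call begins. get_calibration takes no time and is no camera call.
- manip.finish_job(): hands the job in; it is judged then, once.
The state is a dict: "clock": time; "joint_positions": joint angles; "qd": joint speeds; "effort": joint torques, N m; "position": TCP position; "tcp_rot": TCP orientation; "force": force on the tool from outside, world axes, zero at the start; "torque": the same for the moment, N m; "width": finger opening in mm; "grip_force": force on a finger pad.
Only numpy, scipy, OpenCV 4.12 (cv2) and the standard library are available. Lean on these libraries where they do the work, as an engineer would, in place of code of your own. Each camera call takes 0.05 s, during which the arm holds its last target. There are 200 camera calls.

## Working session

There is one attempt and no reset: what is moved stays moved. The work goes in short steps, Python scripts to look and compute and a tool call to move; the robot and the scene stay as the last step left them, time stands still between calls to the robot, and variables do not carry over. Pictures are saved under pics/ and viewed, at most 14 in all, crops included, and the job is handed in when it is done.

Besides the shell and the picture viewer there is one more tool, called by a JSON object that holds its "fn" and its "kwargs", one argument or row to a line. play_rows: Moves the arm, as the interface text tells. Its arguments: {"type":"object","properties":{"series":{"type":"array"},"jaw":{"type":"number"},"grip_force":{"type":"number"}},"required":["series"]}

```bash
ls; mkdir -p pics; python3 - <<'E'
from plant import manip, cams
import cv2
for n in("top","side"):
    cv2.imwrite(f"pics/{n}0.png",cams.get_image(n)[:,:,::-1]); c=cams.get_calibration(n); print(n,c)
s=manip.sense(); print(s, manip.tip_reach)
E
```

```text
pics
top {'K': array([[484.79977293,   0.        , 325.63896714],
       [  0.        , 484.79977293, 200.0707804 ],
       [  0.        ,   0.        ,   1.        ]]), 'origin': array([ 423.50880149,  -94.64370144, 1205.2073285 ]), 'rotation': array([[ 0.01486978,  0.99715871, -0.07384715],
       [-0.99966157,  0.01324912, -0.02238785],
       [-0.02134583,  0.07415506,  0.99701825]])}
side {'K': array([[480.4264251 ,   0.        , 311.4548448 ],
       [  0.        , 480.4264251 , 202.27851337],
       [  0.        ,   0.        ,   1.        ]]), 'origin': array([ 201.66265704, -897.93271452,  739.74569273]), 'rotation': array([[ 0.94354463,  0.18824547, -0.27255673],
       [-0.33067202,  0.58367832, -0.74160342],
       [ 0.01948197,  0.78986281,  0.61297405]])}
{'clock': 0.1, 'joint_positions': array([ 5.24084790e+01,  2.18391758e+01,  7.43774420e+01, -9.17475381e-04,
        8.38594844e+01, -1.23340764e+01]), 'qd': array([ 0.0766382 , -0.06682895, -0.11621188,  0.02557251, -0.01040382,
        0.0934696 ]), 'effort': array([ 2.93072437e-03, -4.38652432e+01, -2.24912614e+01,  7.14009558e-02,
        3.41977424e-02, -1.28922047e-04]), 'position': array([234.5251929 , 497.23831421, 249.19781081]), 'tcp_rot': array([[-9.04400341e-01,  4.26684177e-01, -7.97643134e-04],
       [ 4.26684839e-01,  9.04399757e-01, -1.06217682e-03],
       [ 2.68174216e-04, -1.30097531e-03, -9.99999118e-01]]), 'force': array([-0.62724188, -0.99213775, -1.10014815]), 'torque': array([ 0.01999806,  0.01307571, -0.00977875]), 'grip_force': 0.0, 'width': 87.93508629307667} 11.0
```

View pics/top0.png

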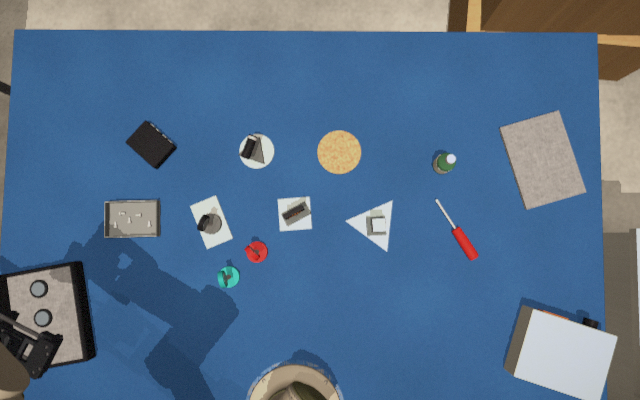

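View pics/side0.png

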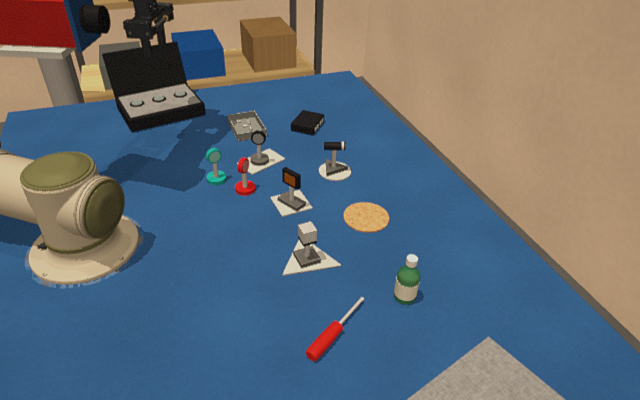

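The top view shows tube on the round plate (257,151), lens on the oblong (211,222), filter on the square (295,214), cube on the triangle (372,225), and the mat at (339,152). Lookalikes for the lens are red (257,252) and turquoise (228,277). The lens I want is the black one at (209,222). A close crop with plate contours will check this.

```bash
cat > h.py <<'E'
import numpy as np, cv2
from plant import manip, cams
def ray(n,uv,z):
    c=cams.get_calibration(n);K=c["K"]
    d=np.array([(uv[0]-K[0,2])/K[0,0],-(uv[1]-K[1,2])/K[1,1],-1.]);d=c["rotation"]@d
    o=c["origin"];return (o+d*(z-o[2])/d[2])
def proj(n,p):
    c=cams.get_calibration(n);q=c["rotation"].T@(np.array(p,float)-c["origin"]);K=c["K"]
    return np.array([K[0,2]+K[0,0]*q[0]/-q[2],K[1,2]+K[1,1]*-q[1]/-q[2]])
E
python3 - <<'E'
from h import *
im=cv2.imread("pics/top0.png")
hsv=cv2.cvtColor(im,cv2.COLOR_BGR2HSV)
m=((hsv[:,:,1]<60)&(hsv[:,:,2]>150)).astype(np.uint8)*255
m[:100]=0;m[260:]=0;m[:,:170]=0;m[:,405:]=0
cs,_=cv2.findContours(m,cv2.RETR_EXTERNAL,cv2.CHAIN_APPROX_NONE)
for c in cs:
    if cv2.contourArea(c)<100: continue
    h=cv2.convexHull(c)
    w=np.array([ray("top",p[0],4)[:2] for p in h],np.float32)
    (cx,cy),r=cv2.minEnclosingCircle(w); rr=cv2.minAreaRect(w); t=cv2.minEnclosingTriangle(w)[1]
    print("circ",cx,cy,r,"rect",rr,"tri",t.reshape(-1,2).round(1).tolist(),cv2.contourArea(w))
m2=((hsv[:,:,0]<25)&(hsv[:,:,1]>80)&(hsv[:,:,2]>120)).astype(np.uint8)*255
m2[:125]=0;m2[180:]=0;m2[:,:310]=0;m2[:,370:]=0
c=max(cv2.findContours(m2,0,1)[0],key=cv2.contourArea)
w=np.array([ray("top",p[0],4)[:2] for p in c],np.float32);print("mat",cv2.minEnclosingCircle(w))
a=cv2.resize(im[180:260,180:330],None,fx=5,fy=5,interpolation=cv2.INTER_CUBIC)
cv2.imwrite("pics/c1.png",a[:, :])
b=np.vstack([cv2.resize(im[130:175,230:340],None,fx=6,fy=6,interpolation=cv2.INTER_CUBIC),cv2.resize(im[195:255,310:420],None,fx=5,fy=5,interpolation=cv2.INTER_CUBIC)[:300].copy() if 0 else np.hstack([cv2.resize(im[198:252,340:400],None,fx=6,fy=6,interpolation=cv2.INTER_CUBIC),np.zeros((324,300,3),np.uint8)])])
cv2.imwrite("pics/c2.png",b)
E
```

```text
circ 454.9615783691406 -190.04864501953125 71.76664733886719 rect ((469.0621337890625, -199.231689453125), (124.219482421875, 109.80342102050781), 54.2340087890625) tri [[516.2000122070312, -232.8000030517578], [386.79998779296875, -219.5], [462.70001220703125, -114.19999694824219]] 7265.938153744792
circ 478.0863952636719 10.347938537597656 55.55853271484375 rect ((478.35614013671875, 9.804729461669922), (81.79598236083984, 80.87116241455078), 5.360650062561035) tri [[585.5999755859375, -18.399999618530273], [431.5, -36.5], [436.79998779296875, 125.0999984741211]] 6528.523746948384
circ 455.2085876464844 216.553466796875 66.7238998413086 rect ((454.7044677734375, 216.97360229492188), (117.8674545288086, 71.3345947265625), 23.33074188232422) tri [[598.0, 240.3000030517578], [390.5, 150.10000610351562], [388.20001220703125, 301.6000061035156]] 8328.465919499518
circ 633.6258544921875 107.26167297363281 44.57368850708008 rect ((630.6644897460938, 101.79238891601562), (72.91984558105469, 88.99021911621094), 60.9237174987793) tri [[591.5999755859375, 36.5], [590.0, 166.10000610351562], [711.0999755859375, 98.80000305175781]] 5359.630507036345
mat ((634.533203125, -98.90399932861328), 54.435752868652344)
```

View pics/c1.png

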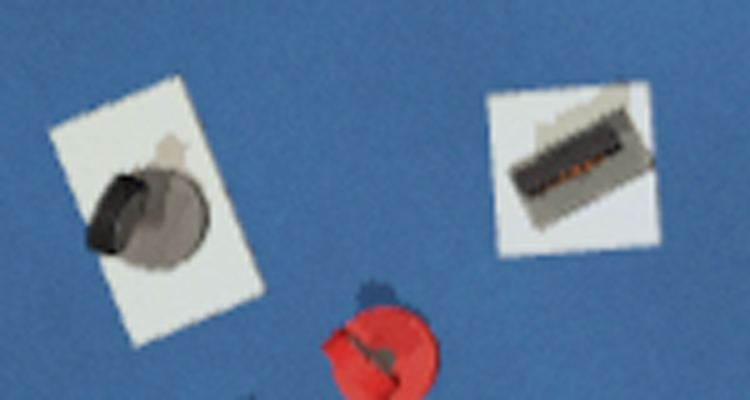

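View pics/c2.png

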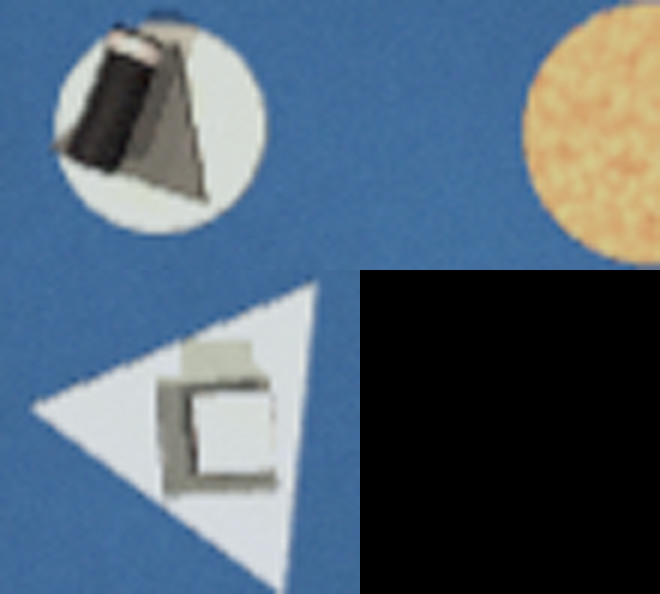

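The crops confirm the black lens on the oblong plate, and none of the other optics could be mistaken. Next I measure the heads at their own heights and the feet.

```bash
python3 - <<'E'
from h import *
im=cv2.imread("pics/top0.png"); hsv=cv2.cvtColor(im,cv2.COLOR_BGR2HSV);H,S,V=cv2.split(hsv)
def stats(name,mask,win,z):
    u0,u1,v0,v1=win; m=np.zeros_like(V);m[v0:v1,u0:u1]=mask[v0:v1,u0:u1]
    n,l,st,ce=cv2.connectedComponentsWithStats(m.astype(np.uint8)); k=1+np.argmax(st[1:,4]); 
    pts=np.argwhere(l==k)[:,::-1].astype(float)
    w=np.array([ray("top",p,z)[:2] for p in pts]); c=w.mean(0); ev,E=np.linalg.eigh(np.cov((w-c).T)); 
    a=np.degrees(np.arctan2(E[1,1],E[0,1]))%180
    r=cv2.minAreaRect(w.astype(np.float32))
    print(name,"n",len(pts),"px",pts.mean(0).round(1),"c",c.round(1),"ang",round(a,1),"4sd",(3.46*np.sqrt(ev)).round(1),"rect",np.round(r[0],1),np.round(r[1],1),round(r[2],1))
dark=(V<72)
stats("lens",dark,(190,225,205,240),79); stats("filter",dark|((H<20)&(S>110)&(V<190)),(275,315,198,232),79)
stats("tube",dark,(232,270,132,165),85)
stats("cubetop",(V>185)&(S<60),(371,386,216,234),94)
foot=(S<80)&(V>72)&(V<165)
stats("lensfoot",foot,(190,225,205,240),16);stats("filtfoot",foot,(275,315,198,232),16)
stats("tubefoot",foot,(232,275,132,168),16);stats("cubefoot",foot,(360,390,208,240),16)
# circle fit of round plate by edge px away from optic
m=((S<60)&(V>150)).astype(np.uint8);m[:,:230]=0;m[:,285:]=0;m[:128]=0;m[175:]=0
c=max(cv2.findContours(m,0,1)[0],key=cv2.contourArea)
w=np.array([ray("top",p[0],4)[:2] for p in c]);
o=np.array([633.6,107.3])
for _ in range(8):
    k=abs(np.hypot(*(w-o).T)-44)<2.5;q=w[k];s=np.linalg.lstsq(np.c_[2*q,np.ones(len(q))],(q**2).sum(1),rcond=None)[0];o=s[:2]
print("round",o,np.sqrt(s[2]+o@o),len(q))
print(im[140:165:2,240:246,::-1].tolist()[3][:3], V[216:232:2,366:392:2])
cs=cv2.imread("pics/side0.png")[125:275,225:365]
cv2.imwrite("pics/s1.png",cv2.resize(cs,None,fx=4,fy=4,interpolation=cv2.INTER_CUBIC))
E
```

```text
lens n 112 px [203.1 222.4] c [450.8 215.9] ang 154.5 4sd [17.4 37.4] rect [450.5 216. ] [18.8 37.6] 61.7
filter n 125 px [293.4 211.5] c [479.2   5.3] ang 119.2 4sd [13.8 48.8] rect [478.7   6. ] [14.4 49. ] 29.5
tube n 163 px [248.4 148.5] c [625.4 113.5] ang 158.5 4sd [20.6 44.7] rect [625.7 112.9] [21.5 44.2] 66.8
cubetop n 171 px [378.9 224.7] c [ 451.  -192.3] ang 134.3 4sd [28.9 31.4] rect [ 453.7 -191.4] [34.2 29.8] 0.8
lensfoot n 267 px [213.  223.6] c [449.9 208.7] ang 164.3 4sd [35.2 48.3] rect [450.7 209. ] [41.9 50.4] 81.8
filtfoot n 239 px [296.9 213.8] c [476.7   2.1] ang 121.4 4sd [36.2 72.3] rect [478.9   4.8] [33.7 67.8] 29.4
tubefoot n 256 px [257.1 149.5] c [635.4 104.3] ang 6.3 4sd [28.2 73.4] rect [638.5 108.7] [77.4 37.7] 5.5
cubefoot n 177 px [372.5 225.9] c [ 449.7 -183.4] ang 15.9 4sd [44.1 54.6] rect [ 451.2 -190.2] [45.4 45.4] 3.9
round [634.02774709 108.34963756] 43.40931877094514 71
[[205, 213, 208], [211, 217, 213], [210, 217, 211]] [[181 181 177 168 165 144 142 120 122 158 219 219 208]
 [139 135 111 125 152 174 178 174 179 185 219 221 200]
 [137 132 112 202 220 219 219 219 218 220 218 219 189]
 [136 138 110 187 218 219 219 218 218 220 216 219 177]
 [163 136 107 157 218 219 218 220 218 219 218 221 171]
 [163 136 136 124 219 220 219 218 219 219 218 220 163]
 [194 136 136  84 220 219 220 220 217 218 224 223 160]
 [207 136 134  91 219 218 220 220 219 211 217 224 156]]
```

View pics/s1.png

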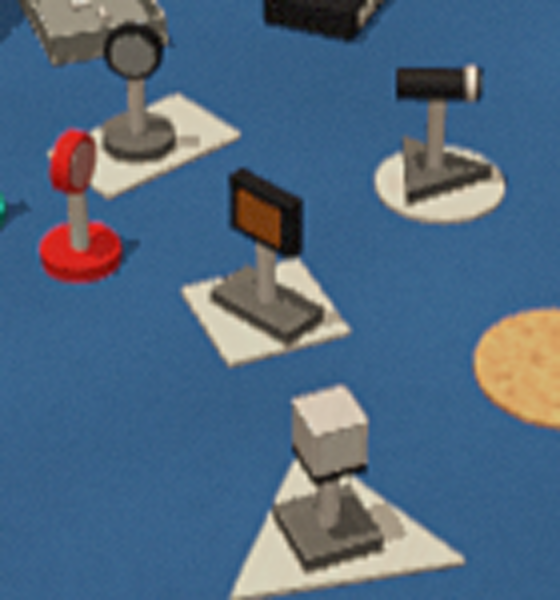

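{"fn": "play_rows", "kwargs": {
  "series": [
    [-0.0263,-0.0136,0.004,0,0,0],
    [-0.0263,-0.0136,0.004,0,0,0],
    [-0.0263,-0.0136,0.004,0,0,0],
    [-0.0263,-0.0136,0.004,0,0,0],
    [-0.0263,-0.0136,0.004,0,0,0],
    [-0.0263,-0.0136,0.004,0,0,0],
    [-0.0263,-0.0136,0.004,0,0,0],
    [-0.0263,-0.0136,0.004,0,0,0]
  ],
  "jaw": 1,
  "grip_force": 20
}}

```text
clock: 0.77
position: [379.0, 307.9, 217.3]
tcp_rot: [[-0.904, 0.427, -0.001], [0.427, 0.904, -0.0], [0.0, -0.0, -1.0]]
force: [0.0, 0.9, -0.5]
width: 88.0
grip_force: 0.0
```

{"fn": "play_rows", "kwargs": {
  "series": [
    [-0.0263,-0.0136,0.004,0,0,0],
    [-0.0263,-0.0136,0.004,0,0,0],
    [-0.0263,-0.0136,0.004,0,0,0],
    [-0.0263,-0.0136,0.004,0,0,0],
    [0,0,0,0,0,0],
    [0,0,0,0,0,0],
    [0,0,0,0,0,0]
  ]
}}

```text
clock: 1.35
position: [450.0, 215.5, 201.7]
tcp_rot: [[-0.904, 0.427, -0.001], [0.427, 0.904, 0.0], [0.001, -0.0, -1.0]]
force: [0.4, 0.1, 0.3]
width: 88.2
grip_force: 0.0
```

```bash
cat >> h.py <<'E'
import sys
def go(x,y,z,a):
    s=manip.sense();R=s["tcp_rot"];d=R.T@(np.array([x,y,z])-s["position"])
    an=np.degrees(np.arctan2(R[1,0],R[0,0]));t=-((a-an+180)%360-180)
    rv=np.array([np.degrees(np.arctan2(R[2,i],1)) for i in (0,1)])
    ra=np.radians(a);D=np.array([x,y,z])-s["position"]
    print("t",round(s["clock"],2),"pos",s["position"].round(1),"a",round(an,1),"xz,yz tilt",rv.round(2),"w",round(s["width"],1),"F",s["force"].round(1),"g",round(s["grip_force"],1))
    print("now-axes",d.round(1),"turn z",round(t,1),"| after-turn axes",np.round([D[0]*np.cos(ra)+D[1]*np.sin(ra),D[0]*np.sin(ra)-D[1]*np.cos(ra),-D[2]],1),"j",s["joint_positions"].round(0))
if __name__=="__main__": go(*map(float,sys.argv[1:5]))
E
python3 h.py 450.9 215 71 154.5; python3 - <<'E'
from h import *
A=ray("top",(264.1,163.75),16)[:2];B=ray("top",(238.25,154.25),16)[:2];a=np.radians(-21.5)
d=B-A;print(A,B,np.hypot(*d),np.degrees(np.arctan2(d[1],d[0]))-90,(A+B)/2+20*np.array([np.cos(a),np.sin(a)]))
print(ray("top",(210.8,223),16))
E
```

```text
t 1.35 pos [450.  215.5 201.7] a 154.7 xz,yz tilt [ 0.04 -0.01] w 88.2 F [0.4 0.1 0.3] g 0.0
now-axes [-1.100e+00 -1.000e-01  1.307e+02] turn z 0.2 | after-turn axes [-1.100e+00 -1.000e-01  1.307e+02] j [ 12.  19.  87.   0.  74. -53.]
[599.90892805  86.09646792] [622.97956372 151.16220895] 69.0348092311986 -19.523195373619444 [630.05259724 111.2993139 ]
[451.1796965  214.23750987  16.        ]
```

{"fn": "play_rows", "kwargs": {
  "series": [
    [-0.001,0,0.025,0,0,0],
    [0,0,0.03,0,0,0],
    [0,0,0.03,0,0,0],
    [0,0,0.025,0,0,0],
    [0,0,0.015,0,0,0],
    [0,0,0.0057,0,0,0],
    [0,0,0,0,0,0],
    [0,0,0,0,0,0]
  ]
}}

```text
clock: 2.02
position: [451.4, 215.4, 71.8]
tcp_rot: [[-0.905, 0.426, 0.001], [0.426, 0.905, 0.0], [-0.001, 0.001, -1.0]]
force: [-0.8, -1.0, 0.3]
width: 87.7
grip_force: 0.0
```

{"fn": "play_rows", "kwargs": {
  "series": [
    [0,0,0,0,0,0],
    [0,0,0,0,0,0],
    [0,0,0,0,0,0],
    [0,0,0,0,0,0],
    [0,0,0,0,0,0],
    [0,0,0,0,0,0],
    [0,0,0,0,0,0],
    [0,0,0,0,0,0]
  ],
  "jaw": -1,
  "grip_force": 15
}}

```text
clock: 2.68
position: [451.4, 214.7, 71.1]
tcp_rot: [[-0.904, 0.427, -0.0], [0.427, 0.904, -0.0], [0.0, -0.0, -1.0]]
force: [-0.8, -0.2, 0.2]
width: 36.5
grip_force: 0.0
```

```bash
python3 h.py 634.5 -98.9 71 154.5; python3 -c "
from h import *
cv2.imwrite('pics/s2.png',cv2.resize(cams.get_image('side')[70:220,180:380,::-1],None,fx=4,fy=4,interpolation=cv2.INTER_CUBIC))"
```

```text
t 2.68 pos [451.4 214.7  71.1] a 154.7 xz,yz tilt [ 0. -0.] w 36.5 F [-0.8 -0.2  0.2] g 0.0
now-axes [-2.994e+02 -2.055e+02  1.000e-01] turn z 0.2 | after-turn axes [-3.003e+02 -2.042e+02  1.000e-01] j [ 12.  29.  97.  -0.  54. -53.]
```

View pics/s2.png

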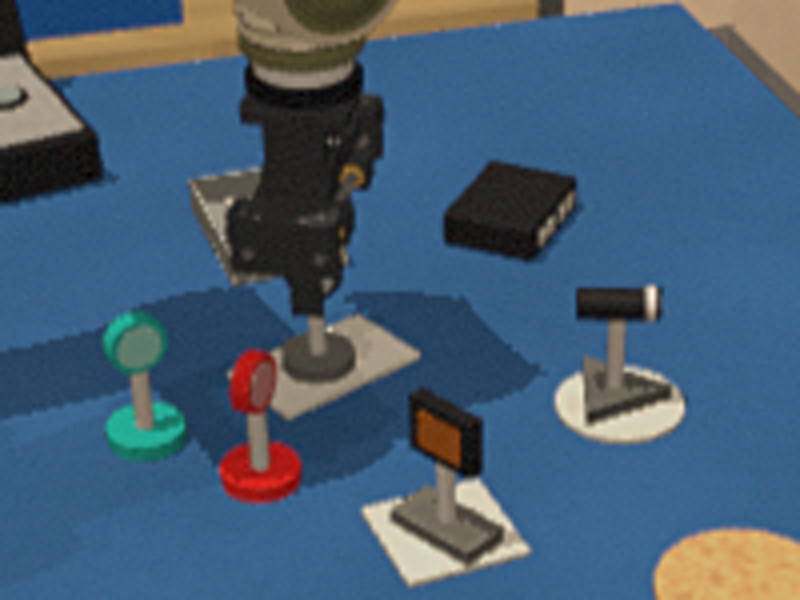

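The side crop shows the gripper centred over the lens, jaws still closing (post at 318,330). I keep closing, then lift.

{"fn": "play_rows", "kwargs": {
  "series": [
    [0,0,0,0,0,0],
    [0,0,0,0,0,0],
    [0,0,0,0,0,0],
    [0,0,0,0,0,0],
    [0,0,0,0,0,0],
    [0,0,0,0,0,0],
    [0,0,0,0,0,0],
    [0,0,0,0,0,0]
  ]
}}

```text
clock: 3.4
position: [451.4, 214.7, 71.0]
tcp_rot: [[-0.904, 0.427, 0.0], [0.427, 0.904, 0.0], [-0.0, 0.0, -1.0]]
force: [1.6, 0.2, -1.7]
width: 12.4
grip_force: 14.9
```

{"fn": "play_rows", "kwargs": {
  "series": [
    [0,0,-0.005,0,0,0],
    [0,0,-0.015,0,0,0],
    [0,0,-0.025,0,0,0],
    [0,0,-0.025,0,0,0],
    [0,0,-0.025,0,0,0],
    [0,0,-0.02,0,0,0],
    [0,0,-0.007,0,0,0],
    [0,0,0,0,0,0]
  ]
}}

```text
clock: 4.07
position: [451.6, 214.8, 194.3]
tcp_rot: [[-0.904, 0.427, 0.003], [0.427, 0.904, 0.001], [-0.002, 0.002, -1.0]]
force: [0.5, -0.0, -3.1]
width: 12.6
grip_force: 14.9
```

{"fn": "play_rows", "kwargs": {
  "series": [
    [-0.0067,-0.0045,0,0,0,0],
    [-0.0133,-0.009,0,0,0,0],
    [-0.02,-0.0137,0,0,0,0],
    [-0.02,-0.0137,0,0,0,0],
    [-0.02,-0.0137,0,0,0,0],
    [-0.02,-0.0137,0,0,0,0],
    [-0.02,-0.0137,0,0,0,0],
    [-0.02,-0.0137,0,0,0,0]
  ]
}}

```text
clock: 4.73
position: [537.1, 66.7, 191.0]
tcp_rot: [[-0.904, 0.427, -0.004], [0.427, 0.904, 0.0], [0.003, -0.001, -1.0]]
force: [0.2, 0.1, -3.0]
width: 12.3
grip_force: 15.0
```

{"fn": "play_rows", "kwargs": {
  "series": [
    [-0.02,-0.0137,0,0,0,0],
    [-0.02,-0.0137,0,0,0,0],
    [-0.02,-0.0137,0,0,0,0],
    [-0.02,-0.0137,0,0,0,0],
    [-0.02,-0.0137,0,0,0,0],
    [-0.02,-0.0137,0,0,0,0],
    [-0.02,-0.0137,0,0,0,0],
    [-0.0127,-0.009,0,0,0,0]
  ]
}}

```text
clock: 5.4
position: [630.7, -94.2, 190.4]
tcp_rot: [[-0.904, 0.428, -0.003], [0.428, 0.904, 0.001], [0.003, -0.001, -1.0]]
force: [0.9, 0.8, -3.0]
width: 12.6
grip_force: 15.0
```

{"fn": "play_rows", "kwargs": {
  "series": [
    [-0.0067,-0.0045,0,0,0,0],
    [0,0,0.015,0,0,0],
    [0,0,0.025,0,0,0],
    [0,0,0.025,0,0,0],
    [0,0,0.02,0,0,0],
    [0,0,0.015,0,0,0],
    [0,0,0.01,0,0,0],
    [0,0,0,0,0,0]
  ]
}}

```text
clock: 6.07
position: [633.2, -98.0, 80.0]
tcp_rot: [[-0.904, 0.427, -0.005], [0.427, 0.904, 0.002], [0.006, -0.001, -1.0]]
force: [0.2, 0.1, -2.8]
width: 12.7
grip_force: 15.0
```

```bash
python3 h.py 634.5 -98.9 71 154.5; python3 -c "
from h import *
cv2.imwrite('pics/s3.png',cv2.resize(cams.get_image('side')[110:260,300:440,::-1],None,fx=4,fy=4,interpolation=cv2.INTER_CUBIC))"
```

```text
t 6.07 pos [633.2 -98.   80. ] a 154.8 xz,yz tilt [ 0.33 -0.03] w 12.7 F [ 0.2  0.1 -2.8] g 15.0
now-axes [-1.6 -0.3  9. ] turn z 0.3 | after-turn axes [-1.5 -0.3  9. ] j [-19.  40.  72.   0.  69. -84.]
```

View pics/s3.png

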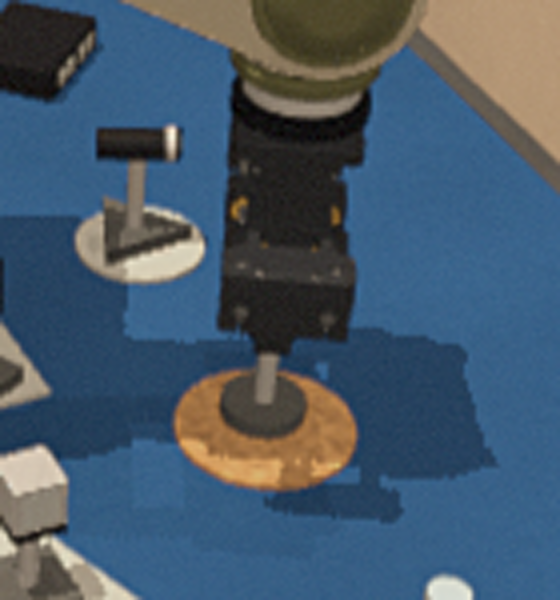

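The lens hangs upright above the mat (foot at 265,405 in the crop). I lower it gently.

{"fn": "play_rows", "kwargs": {
  "series": [
    [-0.0015,0,0.002,0,0,0],
    [0,0,0.002,0,0,0],
    [0,0,0.002,0,0,0],
    [0,0,0.001,0,0,0],
    [0,0,0.0005,0,0,0],
    [0,0,0.0005,0,0,0],
    [0,0,0,0,0,0],
    [0,0,0,0,0,0]
  ]
}}

```text
clock: 6.78
position: [636.0, -99.2, 75.1]
tcp_rot: [[-0.904, 0.427, 0.0], [0.427, 0.904, -0.0], [-0.0, -0.0, -1.0]]
force: [-0.2, 0.1, -2.7]
width: 12.7
grip_force: 15.0
```

{"fn": "play_rows", "kwargs": {
  "series": [
    [0,0,0.0005,0,0,0],
    [0,0,0.0003,0,0,0],
    [0,0,0,0,0,0],
    [0,0,0,0,0,0],
    [0,0,0,0,0,0]
  ]
}}

```text
clock: 7.2
position: [636.0, -99.1, 74.3]
tcp_rot: [[-0.904, 0.427, 0.0], [0.427, 0.904, -0.0], [-0.0, 0.0, -1.0]]
force: [-0.2, 0.3, -2.4]
width: 12.4
grip_force: 15.0
```

{"fn": "play_rows", "kwargs": {
  "series": [
    [0,0,0.001,0,0,0],
    [0,0,0.0007,0,0,0],
    [0,0,0.0005,0,0,0],
    [0,0,0.0003,0,0,0],
    [0,0,0,0,0,0],
    [0,0,0,0,0,0]
  ]
}}

```text
clock: 7.7
position: [636.0, -99.1, 71.7]
tcp_rot: [[-0.904, 0.427, -0.0], [0.427, 0.904, 0.0], [0.0, 0.0, -1.0]]
force: [-0.2, -0.6, -2.7]
width: 12.7
grip_force: 15.0
```

{"fn": "play_rows", "kwargs": {
  "series": [
    [0,0,0.0004,0,0,0],
    [0,0,0.0003,0,0,0],
    [0,0,0,0,0,0],
    [0,0,0,0,0,0]
  ]
}}

```text
clock: 8.03
position: [636.0, -99.2, 71.0]
tcp_rot: [[-0.904, 0.427, 0.0], [0.427, 0.904, -0.0], [-0.0, 0.0, -1.0]]
force: [-0.3, 0.5, -3.9]
width: 12.6
grip_force: 15.0
```

{"fn": "play_rows", "kwargs": {
  "series": [
    [0,0,0.0003,0,0,0],
    [0,0,0,0,0,0],
    [0,0,0,0,0,0]
  ]
}}

```text
clock: 8.28
position: [636.1, -99.1, 71.0]
tcp_rot: [[-0.904, 0.427, 0.0], [0.427, 0.904, -0.0], [-0.0, 0.0, -1.0]]
force: [0.7, 0.7, 0.3]
width: 12.5
grip_force: 15.0
```

{"fn": "play_rows", "kwargs": {
  "series": [
    [0,0,0.0003,0,0,0],
    [0,0,0,0,0,0],
    [0,0,0,0,0,0]
  ]
}}

```text
clock: 8.53
position: [636.2, -99.1, 71.0]
tcp_rot: [[-0.904, 0.427, 0.001], [0.427, 0.904, -0.0], [-0.001, 0.0, -1.0]]
force: [-1.0, 1.1, 5.1]
width: 12.6
grip_force: 15.0
```

{"fn": "play_rows", "kwargs": {
  "series": [
    [0,0,0,0,0,0],
    [0,0,0,0,0,0],
    [0,0,0,0,0,0],
    [0,0,0,0,0,0],
    [0,0,0,0,0,0],
    [0,0,0,0,0,0],
    [0,0,0,0,0,0]
  ],
  "jaw": 0.1
}}

```text
clock: 9.12
position: [636.0, -99.2, 70.4]
tcp_rot: [[-0.904, 0.427, -0.0], [0.427, 0.904, 0.0], [0.0, -0.0, -1.0]]
force: [1.4, 0.2, 0.1]
width: 48.1
grip_force: 0.0
```

{"fn": "play_rows", "kwargs": {
  "series": [
    [0,0,-0.01,0,0,0],
    [0,0,-0.02,0,0,0],
    [0,0,-0.03,0,0,0],
    [0,0,-0.019,0,0,7],
    [0,0,0,0,0,7.1],
    [0,0,0,0,0,7.1],
    [0,0,0,0,0,7.1],
    [0,0,0,0,0,7]
  ]
}}

```text
clock: 9.78
position: [636.0, -99.1, 150.4]
tcp_rot: [[-0.486, 0.874, 0.001], [0.874, 0.486, -0.0], [-0.001, 0.001, -1.0]]
force: [0.1, 0.1, 1.7]
width: 48.4
grip_force: 0.0
```

{"fn": "play_rows", "kwargs": {
  "series": [
    [0.016,-0.008,0,0,0,0],
    [0.022,-0.0112,0,0,0,0],
    [0.022,-0.0112,0,0,0,0],
    [0.022,-0.0112,0,0,0,0],
    [0.022,-0.0112,0,0,0,0],
    [0.022,-0.0112,0,0,0,0],
    [0.022,-0.0112,0,0,0,0],
    [0.02,-0.0105,0,0,0,0]
  ]
}}

```text
clock: 10.45
position: [477.6, 5.7, 150.2]
tcp_rot: [[-0.492, 0.871, 0.001], [0.871, 0.492, -0.0], [-0.001, 0.001, -1.0]]
force: [0.0, 0.8, -0.4]
width: 48.7
grip_force: 0.0
```

{"fn": "play_rows", "kwargs": {
  "series": [
    [0,0,0,0,0,0],
    [0,0,0,0,0,0],
    [0,0,0,0,0,0]
  ]
}}

```text
clock: 10.7
position: [479.6, 4.7, 150.1]
tcp_rot: [[-0.492, 0.871, 0.002], [0.871, 0.492, -0.0], [-0.001, 0.001, -1.0]]
force: [0.4, -0.8, 0.3]
width: 48.3
grip_force: 0.0
```

```bash
python3 h.py 478.9 5.2 71 119.4; python3 - <<'E'
from h import *
im=cams.get_image("top")[:,:,::-1]; cv2.imwrite("pics/t4.png",im)
m=cv2.resize(im[120:260,190:400],None,fx=3.5,fy=3.5,interpolation=cv2.INTER_CUBIC);cv2.imwrite("pics/t4c.png",m)
E
```

```text
t 10.7 pos [479.6   4.7 150.1] a 119.4 xz,yz tilt [-0.07  0.07] w 48.3 F [ 0.4 -0.8  0.3] g 0.0
now-axes [ 0.9 -0.4 79.1] turn z 0.0 | after-turn axes [ 0.8 -0.4 79.1] j [-14.  21.  94.  -0.  65. -43.]
```

View pics/t4c.png

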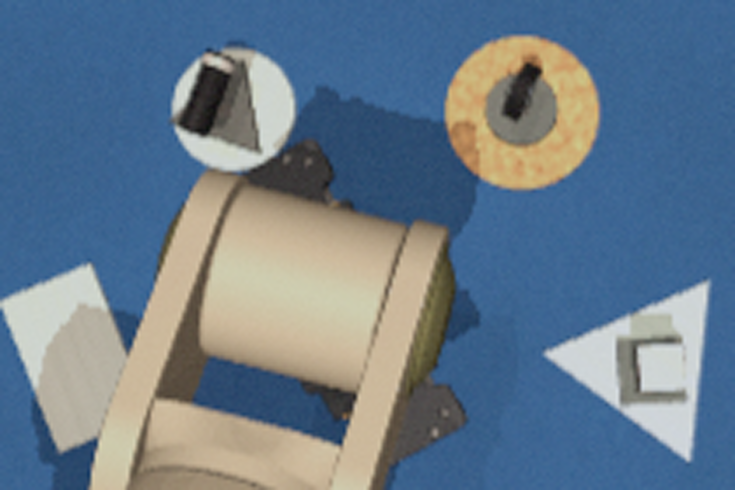

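Lens stands upright on the mat (521,110 in the crop, mat centre 522,113). I go down on the filter.

{"fn": "play_rows", "kwargs": {
  "series": [
    [0.0008,0,0.015,0,0,0],
    [0,0,0.025,0,0,0],
    [0,0,0.02,0,0,0],
    [0,0,0.012,0,0,0],
    [0,0,0.0071,0,0,0],
    [0,0,0,0,0,0],
    [0,0,0,0,0,0]
  ]
}}

```text
clock: 11.33
position: [478.9, 5.4, 70.5]
tcp_rot: [[-0.491, 0.871, 0.0], [0.871, 0.491, -0.0], [-0.0, 0.0, -1.0]]
force: [-0.3, -0.8, -0.6]
width: 48.4
grip_force: 0.0
```

{"fn": "play_rows", "kwargs": {
  "series": [
    [0,0,0,0,0,0],
    [0,0,0,0,0,0],
    [0,0,0,0,0,0],
    [0,0,0,0,0,0],
    [0,0,0,0,0,0],
    [0,0,0,0,0,0],
    [0,0,0,0,0,0],
    [0,0,0,0,0,0]
  ],
  "jaw": -1
}}

```text
clock: 12.0
position: [478.4, 5.7, 70.5]
tcp_rot: [[-0.492, 0.871, 0.0], [0.871, 0.492, -0.0], [-0.0, -0.0, -1.0]]
force: [-1.3, -0.8, 3.2]
width: 11.9
grip_force: 15.0
```

```bash
python3 h.py 454.8 217 71 203.3; python3 - <<'E'
from h import *
im=cv2.imread("pics/t4.png");H,S,V=cv2.split(cv2.cvtColor(im,cv2.COLOR_BGR2HSV))
print(ray("top",(190+521/3.5-.36,120+110/3.5-.36),16))
m=np.zeros_like(V);m[132:175,318:362]=(V<72)[132:175,318:362]
n,l,st,ce=cv2.connectedComponentsWithStats(m);k=1+np.argmax(st[1:,4]);print(st[k],ray("top",ce[k],79))
E
```

```text
t 12.0 pos [478.4   5.7  70.5] a 119.4 xz,yz tilt [-0.01 -0.  ] w 11.9 F [-1.3 -0.8  3.2] g 15.0
now-axes [195.6  83.4  -0.5] turn z -83.9 | after-turn axes [-62.  203.4  -0.5] j [-14.  28. 100.  -0.  52. -43.]
[633.74122774 -97.99076619  16.        ]
[334 138  11  17  85] [635.1823782  -97.28493714  79.        ]
```

{"fn": "play_rows", "kwargs": {
  "series": [
    [0,0,-0.005,0,0,0],
    [0,0,-0.012,0,0,0],
    [0,0,-0.02,0,0,-4],
    [0,0,-0.02,0,0,-6.6],
    [0,0,-0.02,0,0,-6.6],
    [0,0,-0.02,0,0,-6.6],
    [0,0,-0.015,0,0,-6.6],
    [0,0,-0.006,0,0,-6.6]
  ]
}}

```text
clock: 12.67
position: [478.7, 5.7, 190.4]
tcp_rot: [[-0.919, 0.394, 0.003], [0.394, 0.919, -0.0], [-0.003, 0.001, -1.0]]
force: [-0.3, -0.9, -2.7]
width: 11.8
grip_force: 15.0
```

{"fn": "play_rows", "kwargs": {
  "series": [
    [0,0,0,0,0,-6.6],
    [0,0,0,0,0,-6.6],
    [0,0,0,0,0,-6.6],
    [0,0,0,0,0,-6.6],
    [0,0,0,0,0,-6.6],
    [0,0,0,0,0,-6.6],
    [0,0,0,0,0,-4],
    [-0.002,0.007,0,0,0,-3.3]
  ]
}}

```text
clock: 13.33
position: [477.7, 12.5, 188.2]
tcp_rot: [[-0.917, -0.399, -0.001], [-0.399, 0.917, -0.0], [0.001, 0.0, -1.0]]
force: [1.0, 0.4, -3.5]
width: 12.1
grip_force: 15.0
```

{"fn": "play_rows", "kwargs": {
  "series": [
    [-0.004,0.014,0,0,0,0],
    [-0.0062,0.02,0,0,0,0],
    [-0.0062,0.02,0,0,0,0],
    [-0.0062,0.02,0,0,0,0],
    [-0.0062,0.02,0,0,0,0],
    [-0.0062,0.02,0,0,0,0],
    [-0.0062,0.02,0,0,0,0],
    [-0.0062,0.02,0,0,0,0]
  ]
}}

```text
clock: 14.0
position: [459.8, 174.2, 188.2]
tcp_rot: [[-0.918, -0.396, -0.001], [-0.396, 0.918, 0.0], [0.001, 0.0, -1.0]]
force: [0.7, -0.1, -2.3]
width: 11.7
grip_force: 15.0
```

{"fn": "play_rows", "kwargs": {
  "series": [
    [-0.0062,0.02,0,0,0,0],
    [-0.0042,0.014,0,0,0,0],
    [-0.002,0.007,0,0,0,0],
    [0,0,0,0,0,0],
    [0,0,0,0,0,0],
    [0,0,0,0,0,0]
  ]
}}

```text
clock: 14.5
position: [455.6, 215.0, 188.3]
tcp_rot: [[-0.918, -0.396, -0.0], [-0.396, 0.918, -0.0], [0.0, -0.0, -1.0]]
force: [0.2, 0.5, -3.8]
width: 12.1
grip_force: 15.0
```

```bash
python3 h.py 454.8 217 71 203.3
```

```text
t 14.5 pos [455.6 215.  188.3] a -156.7 xz,yz tilt [ 0.02 -0.01] w 12.1 F [ 0.2  0.5 -3.8] g 15.0
now-axes [-1.000e-01  2.200e+00  1.173e+02] turn z 0.0 | after-turn axes [-1.000e-01  2.200e+00  1.173e+02] j [  12.   20.   87.   -0.   72. -102.]
```

{"fn": "play_rows", "kwargs": {
  "series": [
    [0,0.0022,0.01,0,0,0],
    [0,0,0.022,0,0,0],
    [0,0,0.025,0,0,0],
    [0,0,0.025,0,0,0],
    [0,0,0.018,0,0,0],
    [0,0,0.01,0,0,0],
    [0,0,0.004,0,0,0],
    [0,0,0,0,0,0]
  ]
}}

```text
clock: 15.17
position: [454.6, 217.0, 73.8]
tcp_rot: [[-0.919, -0.395, -0.001], [-0.395, 0.919, -0.0], [0.001, 0.0, -1.0]]
force: [-0.2, -0.2, -1.6]
width: 11.6
grip_force: 15.0
```

{"fn": "play_rows", "kwargs": {
  "series": [
    [0,0,0,0,0,0],
    [0,0,0.001,0,0,0],
    [0,0,0.0007,0,0,0],
    [0,0,0,0,0,0],
    [0,0,0,0,0,0],
    [0,0,0,0,0,0]
  ]
}}

```text
clock: 15.67
position: [454.7, 217.8, 72.9]
tcp_rot: [[-0.918, -0.396, 0.0], [-0.396, 0.918, 0.0], [-0.0, -0.0, -1.0]]
force: [0.4, -0.9, -2.7]
width: 11.8
grip_force: 15.0
```

```bash
python3 h.py 454.8 217 70.5 203.3; python3 -c "
from h import *
cv2.imwrite('pics/s5.png',cv2.resize(cams.get_image('side')[110:230,190:350,::-1],None,fx=4,fy=4,interpolation=cv2.INTER_CUBIC))"
```

```text
t 15.67 pos [454.7 217.8  72.9] a -156.7 xz,yz tilt [-0.02 -0.01] w 11.8 F [ 0.4 -0.9 -2.7] g 15.0
now-axes [ 0.2 -0.8  2.4] turn z 0.0 | after-turn axes [ 0.2 -0.8  2.4] j [  12.   29.   96.   -0.   55. -101.]
```

View pics/s5.png

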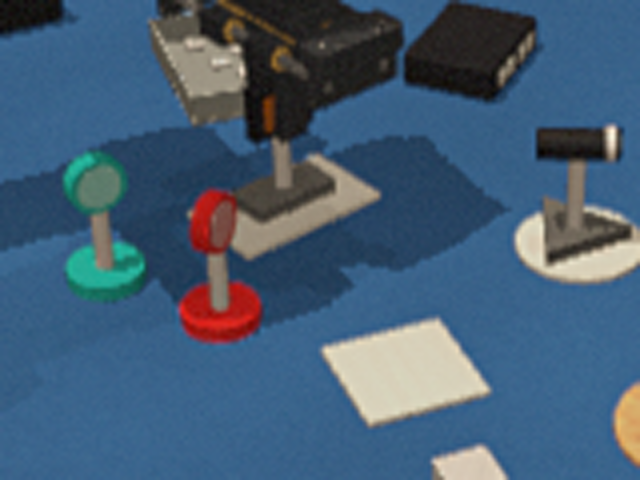

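Filter is upright and lined up over the oblong plate (foot at 285,190). I lower the last bit.

{"fn": "play_rows", "kwargs": {
  "series": [
    [0,-0.0006,0.0008,0,0,0],
    [0,0,0.0006,0,0,0],
    [0,0,0.0004,0,0,0],
    [0,0,0.0003,0,0,0],
    [0,0,0,0,0,0],
    [0,0,0,0,0,0]
  ]
}}

```text
clock: 16.22
position: [454.8, 217.2, 70.6]
tcp_rot: [[-0.918, -0.396, -0.0], [-0.396, 0.918, -0.0], [0.0, -0.0, -1.0]]
force: [-0.2, -0.1, -1.9]
width: 12.5
grip_force: 15.0
```

{"fn": "play_rows", "kwargs": {
  "series": [
    [0,0,0.0003,0,0,0],
    [0,0,0.0002,0,0,0],
    [0,0,0,0,0,0],
    [0,0,0,0,0,0]
  ]
}}

```text
clock: 16.55
position: [454.9, 217.1, 70.5]
tcp_rot: [[-0.918, -0.396, 0.0], [-0.396, 0.918, -0.0], [-0.0, -0.0, -1.0]]
force: [-2.0, -1.4, 5.9]
width: 12.0
grip_force: 15.0
```

{"fn": "play_rows", "kwargs": {
  "series": [
    [0,0,0,0,0,0],
    [0,0,0,0,0,0],
    [0,0,0,0,0,0],
    [0,0,0,0,0,0],
    [0,0,0,0,0,0],
    [0,0,0,0,0,0],
    [0,0,0,0,0,0]
  ],
  "jaw": 0.4
}}

```text
clock: 17.13
position: [454.9, 217.2, 70.0]
tcp_rot: [[-0.918, -0.396, -0.0], [-0.396, 0.918, 0.0], [0.0, 0.0, -1.0]]
force: [-0.7, 0.8, 0.3]
width: 56.1
grip_force: 0.0
```

{"fn": "play_rows", "kwargs": {
  "series": [
    [0,0,-0.01,0,0,0],
    [0,0,-0.02,0,0,0],
    [0,0,-0.03,0,0,0],
    [0,0,-0.02,0,0,6.4],
    [0,0,0,0,0,6.5],
    [0,0,0,0,0,6.5],
    [0.001,-0.012,0,0,0,0],
    [0.002,-0.023,0,0,0,0]
  ]
}}

```text
clock: 17.8
position: [454.1, 182.3, 149.9]
tcp_rot: [[-0.997, -0.075, 0.0], [-0.075, 0.997, 0.0], [-0.0, 0.0, -1.0]]
force: [0.1, -0.4, 0.4]
width: 62.0
grip_force: 0.0
```

{"fn": "play_rows", "kwargs": {
  "series": [
    [0.0025,-0.033,0,0,0,0],
    [0.0025,-0.033,0,0,0,0],
    [0.0025,-0.033,0,0,0,0],
    [0.0025,-0.033,0,0,0,0],
    [0.0025,-0.033,0,0,0,0],
    [0.0025,-0.033,0,0,0,0],
    [0.0025,-0.033,0,0,0,0],
    [0.0025,-0.033,0,0,0,0]
  ]
}}

```text
clock: 18.47
position: [451.6, -84.8, 149.8]
tcp_rot: [[-0.997, -0.073, -0.001], [-0.073, 0.997, 0.0], [0.001, 0.0, -1.0]]
force: [1.0, -0.2, 0.7]
width: 61.2
grip_force: 0.0
```

{"fn": "play_rows", "kwargs": {
  "series": [
    [0.0025,-0.033,0,0,0,0],
    [0.0025,-0.033,0,0,0,0],
    [0.002,-0.027,0,0,0,0],
    [0.001,-0.014,0,0,0,0],
    [0,0,0,0,0,0],
    [0,0,0,0,0,0],
    [0,0,0,0,0,0]
  ]
}}

```text
clock: 19.05
position: [451.6, -188.8, 149.9]
tcp_rot: [[-0.998, -0.071, -0.001], [-0.071, 0.998, 0.001], [0.001, 0.001, -1.0]]
force: [0.3, 0.9, 0.1]
width: 61.6
grip_force: 0.0
```

```bash
python3 h.py 451.1 -191 71 183.9
```

```text
t 19.05 pos [ 451.6 -188.8  149.9] a -176.0 xz,yz tilt [0.03 0.05] w 61.6 F [0.3 0.9 0.1] g 0.0
now-axes [ 0.6 -2.3 78.9] turn z 0.1 | after-turn axes [ 0.6 -2.2 78.9] j [ -37.   22.   93.    0.   65. -131.]
```

{"fn": "play_rows", "kwargs": {
  "series": [
    [0.0005,-0.0022,0.015,0,0,0],
    [0,0,0.025,0,0,0],
    [0,0,0.02,0,0,0],
    [0,0,0.012,0,0,0],
    [0,0,0.0069,0,0,0],
    [0,0,0,0,0,0],
    [0,0,0,0,0,0]
  ]
}}

```text
clock: 19.63
position: [451.8, -191.6, 71.5]
tcp_rot: [[-0.998, -0.07, 0.0], [-0.07, 0.998, -0.0], [-0.0, -0.0, -1.0]]
force: [-0.2, 0.6, -1.1]
width: 62.1
grip_force: 0.0
```

{"fn": "play_rows", "kwargs": {
  "series": [
    [0,0,0,0,0,0],
    [0,0,0,0,0,0],
    [0,0,0,0,0,0],
    [0,0,0,0,0,0],
    [0,0,0,0,0,0],
    [0,0,0,0,0,0],
    [0,0,0,0,0,0],
    [0,0,0,0,0,0]
  ],
  "jaw": -1
}}

```text
clock: 20.3
position: [451.6, -192.4, 71.4]
tcp_rot: [[-0.998, -0.069, 0.0], [-0.069, 0.998, -0.0], [-0.0, -0.0, -1.0]]
force: [-0.4, -0.2, 3.6]
width: 30.1
grip_force: 15.0
```

```bash
python3 h.py 478.2 10.1 71 185.4
```

```text
t 20.3 pos [ 451.6 -192.4   71.4] a -176.1 xz,yz tilt [-0.02 -0.02] w 30.1 F [-0.4 -0.2  3.6] g 15.0
now-axes [-40.4 200.1   0.3] turn z -1.5 | after-turn axes [-45.5 199.1   0.4] j [ -37.   28.   98.   -0.   53. -131.]
```

{"fn": "play_rows", "kwargs": {
  "series": [
    [0,0,-0.005,0,0,0],
    [0,0,-0.015,0,0,0],
    [0,0,-0.025,0,0,-1.5],
    [0,0,-0.025,0,0,0],
    [0,0,-0.025,0,0,0],
    [0,0,-0.017,0,0,0],
    [0,0,-0.005,0,0,0],
    [-0.0015,0.0065,0,0,0,0]
  ]
}}

```text
clock: 20.97
position: [452.6, -186.2, 188.9]
tcp_rot: [[-0.996, -0.094, 0.002], [-0.094, 0.996, -0.001], [-0.001, -0.002, -1.0]]
force: [0.5, 0.5, -1.5]
width: 29.7
grip_force: 15.0
```

{"fn": "play_rows", "kwargs": {
  "series": [
    [-0.003,0.0134,0,0,0,0],
    [-0.0046,0.02,0,0,0,0],
    [-0.0046,0.02,0,0,0,0],
    [-0.0046,0.02,0,0,0,0],
    [-0.0046,0.02,0,0,0,0],
    [-0.0046,0.02,0,0,0,0],
    [-0.0046,0.02,0,0,0,0],
    [-0.0046,0.02,0,0,0,0]
  ]
}}

```text
clock: 21.63
position: [472.1, -27.9, 186.5]
tcp_rot: [[-0.995, -0.095, -0.003], [-0.095, 0.995, 0.001], [0.003, 0.001, -1.0]]
force: [-0.2, -0.3, -2.7]
width: 29.8
grip_force: 15.0
```

{"fn": "play_rows", "kwargs": {
  "series": [
    [-0.0046,0.02,0,0,0,0],
    [-0.003,0.0134,0,0,0,0],
    [-0.0012,0.0065,0,0,0,0],
    [0,0,0,0,0,0],
    [0,0,0,0,0,0],
    [0,0,0,0,0,0]
  ]
}}

```text
clock: 22.13
position: [477.7, 10.4, 187.7]
tcp_rot: [[-0.996, -0.094, -0.001], [-0.094, 0.996, -0.0], [0.001, 0.0, -1.0]]
force: [0.8, -0.3, -1.6]
width: 30.0
grip_force: 15.0
```

```bash
python3 h.py 478.2 10.1 71.4 185.4
```

```text
t 22.13 pos [477.7  10.4 187.7] a -174.6 xz,yz tilt [0.05 0.  ] w 30.0 F [ 0.8 -0.3 -1.6] g 15.0
now-axes [ -0.6  -0.4 116.3] turn z 0.0 | after-turn axes [ -0.5  -0.4 116.3] j [ -13.   18.   91.   -0.   71. -108.]
```

{"fn": "play_rows", "kwargs": {
  "series": [
    [-0.0005,0,0.01,0,0,0],
    [0,0,0.022,0,0,0],
    [0,0,0.025,0,0,0],
    [0,0,0.025,0,0,0],
    [0,0,0.018,0,0,0],
    [0,0,0.01,0,0,0],
    [0,0,0.003,0,0,0],
    [0,0,0,0,0,0]
  ]
}}

```text
clock: 22.8
position: [478.2, 10.5, 74.6]
tcp_rot: [[-0.996, -0.094, -0.001], [-0.094, 0.996, 0.0], [0.001, 0.0, -1.0]]
force: [-0.1, 0.2, -2.5]
width: 30.3
grip_force: 15.0
```

{"fn": "play_rows", "kwargs": {
  "series": [
    [0,0,0,0,0,0],
    [0,0,0.0005,0,0,0],
    [0,0,0.0005,0,0,0],
    [0,0,0,0,0,0],
    [0,0,0,0,0,0],
    [0,0,0,0,0,0]
  ]
}}

```text
clock: 23.3
position: [478.4, 11.0, 74.4]
tcp_rot: [[-0.995, -0.095, 0.0], [-0.095, 0.995, -0.0], [-0.0, -0.0, -1.0]]
force: [0.1, -0.0, -2.0]
width: 30.2
grip_force: 15.0
```

```bash
python3 h.py 478.2 10.1 71.4 185.4
```

```text
t 23.3 pos [478.4  11.   74.4] a -174.6 xz,yz tilt [-0.02 -0.01] w 30.2 F [ 0.1 -0.  -2. ] g 15.0
now-axes [ 0.3 -0.9  3. ] turn z 0.0 | after-turn axes [ 0.3 -0.9  3. ] j [ -13.   27.  100.   -0.   53. -108.]
```

{"fn": "play_rows", "kwargs": {
  "series": [
    [0,-0.0009,0.001,0,0,0],
    [0,0,0.0007,0,0,0],
    [0,0,0.0005,0,0,0],
    [0,0,0.0003,0,0,0],
    [0,0,0.0002,0,0,0],
    [0,0,0,0,0,0],
    [0,0,0,0,0,0]
  ]
}}

```text
clock: 23.88
position: [478.4, 10.2, 71.4]
tcp_rot: [[-0.995, -0.095, -0.0], [-0.095, 0.995, 0.0], [0.0, 0.0, -1.0]]
force: [0.5, 0.0, -1.2]
width: 29.8
grip_force: 15.0
```

{"fn": "play_rows", "kwargs": {
  "series": [
    [0,0,0.0003,0,0,0],
    [0,0,0.0002,0,0,0],
    [0,0,0,0,0,0],
    [0,0,0,0,0,0]
  ]
}}

```text
clock: 24.22
position: [478.5, 10.1, 71.4]
tcp_rot: [[-0.995, -0.095, 0.001], [-0.095, 0.995, -0.0], [-0.001, -0.0, -1.0]]
force: [-2.3, -0.1, 5.7]
width: 30.1
grip_force: 15.0
```

{"fn": "play_rows", "kwargs": {
  "series": [
    [0,0,0,0,0,0],
    [0,0,0,0,0,0],
    [0,0,0,0,0,0],
    [0,0,0,0,0,0],
    [0,0,0,0,0,0],
    [0,0,0,0,0,0]
  ],
  "jaw": 0.4
}}

```text
clock: 24.72
position: [478.4, 10.2, 70.9]
tcp_rot: [[-0.995, -0.095, -0.0], [-0.095, 0.995, -0.0], [0.0, 0.0, -1.0]]
force: [0.6, -0.3, 0.2]
width: 61.6
grip_force: 0.0
```

{"fn": "play_rows", "kwargs": {
  "series": [
    [0,0,-0.01,0,0,0],
    [0,0,-0.02,0,0,0],
    [0,0,-0.03,0,0,0],
    [0,0,-0.02,0,0,6.4],
    [0,0,0,0,0,6.5],
    [0,0,0,0,0,6.5],
    [0,0,0,0,0,6.5],
    [0,0,0,0,0,0]
  ]
}}

```text
clock: 25.38
position: [478.4, 10.2, 151.0]
tcp_rot: [[-0.936, 0.353, 0.0], [0.353, 0.936, 0.0], [-0.0, 0.0, -1.0]]
force: [-0.0, -0.6, 0.3]
width: 61.5
grip_force: 0.0
```

{"fn": "play_rows", "kwargs": {
  "series": [
    [-0.009,0.0125,0,0,0,0],
    [-0.015,0.021,0,0,0,0],
    [-0.015,0.021,0,0,0,0],
    [-0.015,0.021,0,0,0,0],
    [-0.015,0.021,0,0,0,0],
    [-0.015,0.021,0,0,0,0],
    [-0.0147,0.02,0,0,0,0],
    [-0.008,0.0104,0,0,0,0]
  ]
}}

```text
clock: 26.05
position: [631.6, 112.9, 150.4]
tcp_rot: [[-0.939, 0.345, 0.0], [0.345, 0.939, 0.0], [-0.0, 0.0, -1.0]]
force: [-0.5, -1.2, 0.6]
width: 61.9
grip_force: 0.0
```

{"fn": "play_rows", "kwargs": {
  "series": [
    [0,0,0,0,0,0],
    [0,0,0,0,0,0],
    [0,0,0,0,0,0]
  ]
}}

```text
clock: 26.3
position: [629.4, 111.0, 150.7]
tcp_rot: [[-0.937, 0.348, -0.001], [0.348, 0.937, -0.0], [0.001, -0.0, -1.0]]
force: [-0.5, -0.8, -0.0]
width: 62.1
grip_force: 0.0
```

```bash
python3 h.py 630.2 111.3 71 159.5;  python3 - <<'E'
from h import *
im=cams.get_image("top")[:,:,::-1]; cv2.imwrite("pics/t6.png",im)
m=cv2.resize(im[120:260,190:400],None,fx=3.5,fy=3.5,interpolation=cv2.INTER_CUBIC);cv2.imwrite("pics/t6c.png",m)
E
```

```text
t 26.3 pos [629.4 111.  150.7] a 159.6 xz,yz tilt [ 0.05 -0.03] w 62.1 F [-0.5 -0.8 -0. ] g 0.0
now-axes [-0.7  0.6 79.7] turn z 0.1 | after-turn axes [-0.7  0.5 79.7] j [ -1.  35.  68.  -0.  77. -70.]
```

View pics/t6c.png

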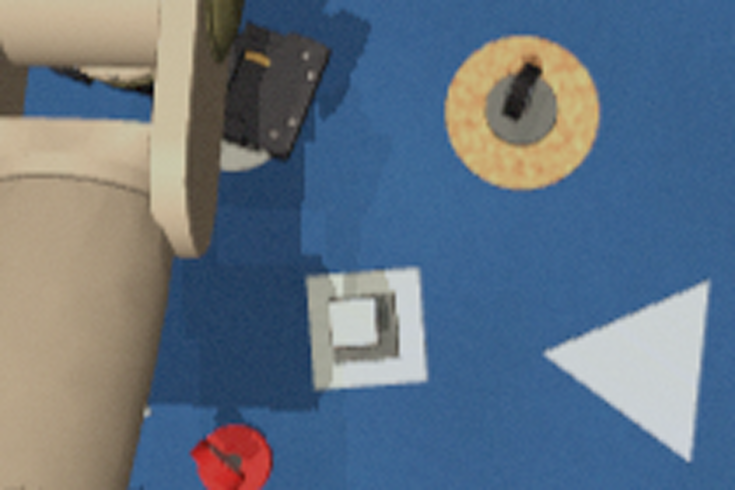

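Cube is centred on the square plate (foot centre ~365,326, plate ~367,328). Next the tube.

{"fn": "play_rows", "kwargs": {
  "series": [
    [-0.0007,0.0005,0.015,0,0,0],
    [0,0,0.025,0,0,0],
    [0,0,0.02,0,0,0],
    [0,0,0.012,0,0,0],
    [0,0,0.0077,0,0,0],
    [0,0,0,0,0,0],
    [0,0,0,0,0,0]
  ]
}}

```text
clock: 26.93
position: [630.9, 111.4, 71.8]
tcp_rot: [[-0.937, 0.35, 0.0], [0.35, 0.937, -0.0], [-0.0, 0.0, -1.0]]
force: [0.2, 0.0, -1.2]
width: 61.6
grip_force: 0.0
```

{"fn": "play_rows", "kwargs": {
  "series": [
    [0,0,0,0,0,0],
    [0,0,0,0,0,0],
    [0,0,0,0,0,0],
    [0,0,0,0,0,0],
    [0,0,0,0,0,0],
    [0,0,0,0,0,0],
    [0,0,0,0,0,0],
    [0,0,0,0,0,0]
  ],
  "jaw": -1
}}

```text
clock: 27.6
position: [631.2, 111.8, 71.4]
tcp_rot: [[-0.937, 0.349, 0.001], [0.349, 0.937, 0.0], [-0.001, 0.0, -1.0]]
force: [1.1, 0.3, 0.3]
width: 21.0
grip_force: 14.7
```

```bash
python3 h.py 455.2 -188.9 71 144.2
```

```text
t 27.6 pos [631.2 111.8  71.4] a 159.6 xz,yz tilt [-0.04  0.02] w 21.0 F [1.1 0.3 0.3] g 14.7
now-axes [ 5.980e+01 -3.432e+02  3.000e-01] turn z 15.4 | after-turn axes [ -33.2 -346.8    0.4] j [ -1.  40.  73.   0.  67. -70.]
```

{"fn": "play_rows", "kwargs": {
  "series": [
    [0,0,0,0,0,0],
    [0,0,-0.005,0,0,0],
    [0,0,-0.015,0,0,0],
    [0,0,-0.025,0,0,4],
    [0,0,-0.025,0,0,6],
    [0,0,-0.025,0,0,5.4],
    [0,0,-0.017,0,0,0],
    [-0.0007,-0.007,-0.005,0,0,0]
  ],
  "grip_force": 22
}}

```text
clock: 28.27
position: [628.0, 106.1, 191.1]
tcp_rot: [[-0.811, 0.585, 0.004], [0.585, 0.811, 0.0], [-0.003, 0.002, -1.0]]
force: [0.8, -0.4, -2.4]
width: 20.7
grip_force: 21.9
```

{"fn": "play_rows", "kwargs": {
  "series": [
    [-0.0013,-0.014,0,0,0,0],
    [-0.002,-0.0204,0,0,0,0],
    [-0.002,-0.0204,0,0,0,0],
    [-0.002,-0.0204,0,0,0,0],
    [-0.002,-0.0204,0,0,0,0],
    [-0.002,-0.0204,0,0,0,0],
    [-0.002,-0.0204,0,0,0,0],
    [-0.002,-0.0204,0,0,0,0]
  ]
}}

```text
clock: 28.93
position: [546.3, -31.5, 187.1]
tcp_rot: [[-0.811, 0.585, -0.003], [0.585, 0.811, 0.0], [0.002, -0.001, -1.0]]
force: [0.3, -0.4, -2.4]
width: 20.9
grip_force: 21.9
```

{"fn": "play_rows", "kwargs": {
  "series": [
    [-0.002,-0.0204,0,0,0,0],
    [-0.002,-0.0204,0,0,0,0],
    [-0.002,-0.0204,0,0,0,0],
    [-0.002,-0.0204,0,0,0,0],
    [-0.002,-0.0204,0,0,0,0],
    [-0.002,-0.0204,0,0,0,0],
    [-0.002,-0.0204,0,0,0,0],
    [-0.002,-0.0204,0,0,0,0]
  ]
}}

```text
clock: 29.6
position: [463.7, -172.7, 187.2]
tcp_rot: [[-0.811, 0.585, -0.002], [0.585, 0.811, 0.001], [0.003, -0.0, -1.0]]
force: [0.9, 0.0, -2.7]
width: 21.0
grip_force: 21.9
```

{"fn": "play_rows", "kwargs": {
  "series": [
    [-0.0013,-0.0133,0,0,0,0],
    [-0.0007,-0.007,0,0,0,0],
    [0,0,0,0,0,0],
    [0,0,0,0,0,0],
    [0,0,0,0,0,0]
  ]
}}

```text
clock: 30.02
position: [455.1, -189.1, 188.0]
tcp_rot: [[-0.811, 0.585, -0.0], [0.585, 0.811, 0.001], [0.001, 0.0, -1.0]]
force: [-0.9, 0.9, -2.9]
width: 21.3
grip_force: 21.9
```

```bash
python3 h.py 455.8 -189.4 71.4 144.2
```

```text
t 30.02 pos [ 455.1 -189.1  188. ] a 144.2 xz,yz tilt [0.04 0.01] w 21.3 F [-0.9  0.9 -2.9] g 21.9
now-axes [-8.000e-01  1.000e-01  1.166e+02] turn z -0.0 | after-turn axes [-7.000e-01  1.000e-01  1.166e+02] j [-36.  19.  89.   0.  71. -91.]
```

{"fn": "play_rows", "kwargs": {
  "series": [
    [-0.0005,0,0.01,0,0,0],
    [0,0,0.022,0,0,0],
    [0,0,0.025,0,0,0],
    [0,0,0.025,0,0,0],
    [0,0,0.018,0,0,0],
    [0,0,0.01,0,0,0],
    [0,0,0.003,0,0,0],
    [0,0,0,0,0,0]
  ]
}}

```text
clock: 30.68
position: [455.6, -189.4, 74.8]
tcp_rot: [[-0.811, 0.585, -0.001], [0.585, 0.811, 0.001], [0.001, 0.0, -1.0]]
force: [0.9, 0.6, -2.8]
width: 20.7
grip_force: 21.9
```

{"fn": "play_rows", "kwargs": {
  "series": [
    [0,0,0,0,0,0],
    [0,0,0.0005,0,0,0],
    [0,0,0.0005,0,0,0],
    [0,0,0,0,0,0],
    [0,0,0,0,0,0],
    [0,0,0,0,0,0]
  ]
}}

```text
clock: 31.18
position: [455.5, -190.1, 74.5]
tcp_rot: [[-0.81, 0.586, 0.0], [0.586, 0.81, -0.0], [-0.0, -0.0, -1.0]]
force: [-0.9, -0.4, -3.3]
width: 21.0
grip_force: 21.9
```

```bash
python3 h.py 455.8 -189.4 71.4 144.2;python3 -c "
from h import *
cv2.imwrite('pics/s7.png',cv2.resize(cams.get_image('side')[120:290,230:400,::-1],None,fx=3.5,fy=3.5,interpolation=cv2.INTER_CUBIC))"
```

```text
t 31.18 pos [ 455.5 -190.1   74.5] a 144.1 xz,yz tilt [-0.03 -0.  ] w 21.0 F [-0.9 -0.4 -3.3] g 21.9
now-axes [0.2 0.7 3.1] turn z -0.1 | after-turn axes [0.2 0.7 3.1] j [-36.  28.  97.  -0.  54. -91.]
```

View pics/s7.png

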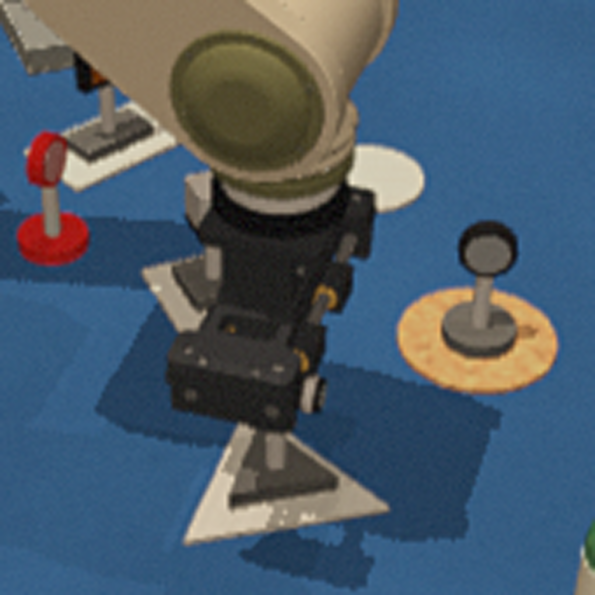

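The tube's foot lies parallel to the triangle plate (foot at 280,475), and the lens on the mat and the filter stand upright. I finish lowering.

{"fn": "play_rows", "kwargs": {
  "series": [
    [0,0.0007,0.001,0,0,0],
    [0,0,0.0007,0,0,0],
    [0,0,0.0005,0,0,0],
    [0,0,0.0003,0,0,0],
    [0,0,0.0002,0,0,0],
    [0,0,0,0,0,0],
    [0,0,0,0,0,0]
  ]
}}

```text
clock: 31.82
position: [455.8, -189.4, 71.5]
tcp_rot: [[-0.811, 0.586, -0.0], [0.586, 0.811, 0.0], [0.0, 0.0, -1.0]]
force: [0.0, -0.4, -2.9]
width: 20.9
grip_force: 21.9
```

{"fn": "play_rows", "kwargs": {
  "series": [
    [0,0,0.0003,0,0,0],
    [0,0,0.0003,0,0,0],
    [0,0,0,0,0,0],
    [0,0,0,0,0,0]
  ]
}}

```text
clock: 32.15
position: [456.1, -189.5, 71.4]
tcp_rot: [[-0.811, 0.586, 0.001], [0.586, 0.811, -0.0], [-0.001, 0.0, -1.0]]
force: [-0.5, 1.5, 4.8]
width: 21.1
grip_force: 21.3
```

{"fn": "play_rows", "kwargs": {
  "series": [
    [0,0,0,0,0,0],
    [0,0,0,0,0,0],
    [0,0,0,0,0,0],
    [0,0,0,0,0,0],
    [0,0,0,0,0,0],
    [0,0,0,0,0,0]
  ],
  "jaw": 0.4,
  "grip_force": 15
}}

```text
clock: 32.65
position: [455.9, -189.5, 70.9]
tcp_rot: [[-0.81, 0.586, -0.0], [0.586, 0.81, 0.0], [0.0, -0.0, -1.0]]
force: [-0.7, -1.0, -0.2]
width: 58.6
grip_force: 0.0
```

{"fn": "play_rows", "kwargs": {
  "series": [
    [0,0,-0.01,0,0,0],
    [0,0,-0.02,0,0,0],
    [0,0,-0.03,0,0,0],
    [0,0,-0.02,0,0,-5.2],
    [0,0,0,0,0,-5.3],
    [-0.008,0.0102,0,0,0,0],
    [-0.0154,0.0197,0,0,0,0],
    [-0.0154,0.0197,0,0,0,0]
  ]
}}

```text
clock: 33.32
position: [513.0, -160.6, 150.5]
tcp_rot: [[-0.902, 0.432, -0.001], [0.432, 0.902, 0.001], [0.001, 0.0, -1.0]]
force: [0.3, -0.3, 0.2]
width: 62.0
grip_force: 0.0
```

{"fn": "play_rows", "kwargs": {
  "series": [
    [-0.0154,0.0197,0,0,0,0],
    [-0.0154,0.0197,0,0,0,0],
    [-0.0154,0.0197,0,0,0,0],
    [-0.0154,0.0197,0,0,0,0],
    [-0.0154,0.0197,0,0,0,0],
    [-0.0085,0.0105,0,0,0,0],
    [0,0,0,0,0,0],
    [0,0,0,0,0,0]
  ]
}}

```text
clock: 33.98
position: [636.2, -98.5, 149.6]
tcp_rot: [[-0.903, 0.429, -0.002], [0.429, 0.903, 0.001], [0.002, -0.0, -1.0]]
force: [-0.7, -0.2, 0.5]
width: 62.0
grip_force: 0.0
```

```bash
python3 h.py 636.1 -99.1 71 154.7; python3 - <<'E'
from h import *
im=cams.get_image("top")[:,:,::-1];cv2.imwrite("pics/t8.png",im);H,S,V=cv2.split(cv2.cvtColor(im,cv2.COLOR_BGR2HSV))
m=((S<60)&(V>130)).astype(np.uint8);m[:,:230]=0;m[:,285:]=0;m[:128]=0;m[178:]=0
c=max(cv2.findContours(m,0,1)[0],key=cv2.contourArea)
print(cv2.minEnclosingCircle(np.array([ray("top",p[0],4)[:2] for p in c],np.float32)))
M=cv2.moments(m,True);print(ray("top",(M["m10"]/M["m00"],M["m01"]/M["m00"]),4),M["m00"])
E
```

```text
t 33.98 pos [636.2 -98.5 149.6] a 154.6 xz,yz tilt [ 0.12 -0.02] w 62.0 F [-0.7 -0.2  0.5] g 0.0
now-axes [-0.3 -0.5 78.6] turn z -0.1 | after-turn axes [-0.2 -0.6 78.6] j [-19.  36.  67.  -0.  77. -84.]
((634.4775390625, 108.4189224243164), 44.776710510253906)
[633.90606284 104.48123629   4.        ] 1038.0
```

{"fn": "play_rows", "kwargs": {
  "series": [
    [0,-0.0005,0.015,0,0,0],
    [0,0,0.025,0,0,0],
    [0,0,0.02,0,0,0],
    [0,0,0.012,0,0,0],
    [0,0,0.0066,0,0,0],
    [0,0,0,0,0,0],
    [0,0,0,0,0,0]
  ]
}}

```text
clock: 34.62
position: [635.8, -100.2, 72.9]
tcp_rot: [[-0.903, 0.429, 0.0], [0.429, 0.903, -0.0], [-0.0, -0.0, -1.0]]
force: [0.6, -0.2, -0.1]
width: 61.8
grip_force: 0.0
```

{"fn": "play_rows", "kwargs": {
  "series": [
    [0,0,0,0,0,0],
    [0,0,0,0,0,0],
    [0,0,0,0,0,0],
    [0,0,0,0,0,0],
    [0,0,0,0,0,0],
    [0,0,0,0,0,0],
    [0,0,0,0,0,0],
    [0,0,0,0,0,0]
  ],
  "jaw": -1
}}

```text
clock: 35.28
position: [635.9, -99.8, 72.4]
tcp_rot: [[-0.904, 0.428, 0.0], [0.428, 0.904, 0.0], [-0.0, 0.0, -1.0]]
force: [-0.3, -0.9, -2.7]
width: 12.6
grip_force: 15.0
```

{"fn": "play_rows", "kwargs": {
  "series": [
    [0,0,0,0,0,0],
    [0,0,0,0,0,0]
  ]
}}

```text
clock: 35.45
position: [635.9, -99.7, 72.3]
tcp_rot: [[-0.904, 0.428, -0.0], [0.428, 0.904, 0.0], [0.0, 0.0, -1.0]]
force: [0.4, 1.2, -0.6]
width: 12.7
grip_force: 15.0
```

```bash
python3 h.py 635 107.6 71 154.7
```

```text
t 35.45 pos [635.9 -99.7  72.3] a 154.6 xz,yz tilt [0.01 0.01] w 12.7 F [ 0.4  1.2 -0.6] g 15.0
now-axes [ 89.6 187.    1.3] turn z -0.1 | after-turn axes [ 89.4 187.    1.3] j [-19.  40.  72.   0.  68. -84.]
```

{"fn": "play_rows", "kwargs": {
  "series": [
    [0,0,-0.005,0,0,0],
    [0,0,-0.015,0,0,0],
    [0,0,-0.025,0,0,0],
    [0,0,-0.025,0,0,0],
    [0,0,-0.025,0,0,0],
    [0,0,-0.017,0,0,0],
    [0,0,-0.005,0,0,0],
    [0.0027,0.0056,0,0,0,0]
  ]
}}

```text
clock: 36.12
position: [636.1, -94.4, 190.3]
tcp_rot: [[-0.903, 0.429, 0.002], [0.429, 0.903, -0.001], [-0.002, -0.0, -1.0]]
force: [-0.3, 0.5, -2.9]
width: 12.6
grip_force: 15.0
```

{"fn": "play_rows", "kwargs": {
  "series": [
    [0.0054,0.0114,0,0,0,0],
    [0.0081,0.017,0,0,0,0],
    [0.0081,0.017,0,0,0,0],
    [0.0081,0.017,0,0,0,0],
    [0.0081,0.017,0,0,0,0],
    [0.0081,0.017,0,0,0,0],
    [0.0081,0.017,0,0,0,0],
    [0.0081,0.017,0,0,0,0]
  ]
}}

```text
clock: 36.78
position: [634.6, 53.0, 187.3]
tcp_rot: [[-0.904, 0.428, -0.004], [0.428, 0.904, 0.001], [0.004, -0.001, -1.0]]
force: [0.7, -0.5, -2.8]
width: 12.8
grip_force: 15.0
```

{"fn": "play_rows", "kwargs": {
  "series": [
    [0.0081,0.017,0,0,0,0],
    [0.0081,0.017,0,0,0,0],
    [0.0055,0.0114,0,0,0,0],
    [0.003,0.0056,0,0,0,0],
    [0,0,0,0,0,0],
    [0,0,0,0,0,0],
    [0,0,0,0,0,0]
  ]
}}

```text
clock: 37.37
position: [635.1, 106.7, 189.1]
tcp_rot: [[-0.903, 0.429, -0.0], [0.429, 0.903, -0.0], [0.0, -0.0, -1.0]]
force: [0.7, -0.9, -2.8]
width: 12.7
grip_force: 15.0
```

```bash
python3 h.py 635 107.6 72.3 154.7
```

```text
t 37.37 pos [635.1 106.7 189.1] a 154.6 xz,yz tilt [ 0.02 -0.03] w 12.7 F [ 0.7 -0.9 -2.8] g 15.0
now-axes [  0.4   0.8 116.8] turn z -0.1 | after-turn axes [  0.5   0.8 116.8] j [ -1.  34.  64.  -0.  82. -66.]
```

{"fn": "play_rows", "kwargs": {
  "series": [
    [0.0004,0.0008,0.01,0,0,0],
    [0,0,0.022,0,0,0],
    [0,0,0.025,0,0,0],
    [0,0,0.025,0,0,0],
    [0,0,0.018,0,0,0],
    [0,0,0.01,0,0,0],
    [0,0,0.003,0,0,0],
    [0,0,0,0,0,0]
  ]
}}

```text
clock: 38.03
position: [635.1, 108.0, 75.9]
tcp_rot: [[-0.903, 0.429, -0.001], [0.429, 0.903, -0.0], [0.001, -0.0, -1.0]]
force: [0.0, -0.5, -2.4]
width: 12.6
grip_force: 15.0
```

{"fn": "play_rows", "kwargs": {
  "series": [
    [0,0,0,0,0,0],
    [0,0,0.0005,0,0,0],
    [0,0,0.0005,0,0,0],
    [0,0,0,0,0,0],
    [0,0,0,0,0,0],
    [0,0,0,0,0,0]
  ]
}}

```text
clock: 38.53
position: [635.1, 108.4, 75.6]
tcp_rot: [[-0.904, 0.428, 0.0], [0.428, 0.904, -0.0], [-0.0, 0.0, -1.0]]
force: [-0.5, -1.1, -2.8]
width: 12.8
grip_force: 15.0
```

```bash
python3 h.py 635 107.6 72.3 154.7
```

```text
t 38.53 pos [635.1 108.4  75.6] a 154.6 xz,yz tilt [-0.02  0.01] w 12.8 F [-0.5 -1.1 -2.8] g 15.0
now-axes [-0.2 -0.8  3.3] turn z -0.1 | after-turn axes [-0.2 -0.8  3.3] j [ -1.  40.  72.  -0.  68. -65.]
```

{"fn": "play_rows", "kwargs": {
  "series": [
    [0,-0.0007,0.001,0,0,0],
    [0,0,0.0007,0,0,0],
    [0,0,0.0005,0,0,0],
    [0,0,0.0003,0,0,0],
    [0,0,0.0002,0,0,0],
    [0,0,0,0,0,0],
    [0,0,0,0,0,0]
  ]
}}

```text
clock: 39.12
position: [634.8, 107.8, 72.6]
tcp_rot: [[-0.904, 0.428, -0.0], [0.428, 0.904, -0.0], [0.0, -0.0, -1.0]]
force: [-0.2, -0.2, -2.0]
width: 12.2
grip_force: 15.0
```

{"fn": "play_rows", "kwargs": {
  "series": [
    [0,0,0.0003,0,0,0],
    [0,0,0.0002,0,0,0],
    [0,0,0,0,0,0],
    [0,0,0,0,0,0]
  ]
}}

```text
clock: 39.45
position: [634.9, 107.8, 72.3]
tcp_rot: [[-0.904, 0.428, 0.0], [0.428, 0.904, 0.0], [-0.0, 0.0, -1.0]]
force: [-0.4, 0.8, -1.5]
width: 12.9
grip_force: 15.0
```

{"fn": "play_rows", "kwargs": {
  "series": [
    [0,0,0.0003,0,0,0],
    [0,0,0.0002,0,0,0],
    [0,0,0,0,0,0],
    [0,0,0,0,0,0]
  ]
}}

```text
clock: 39.78
position: [635.0, 107.9, 72.2]
tcp_rot: [[-0.904, 0.428, 0.001], [0.428, 0.904, 0.0], [-0.001, 0.001, -1.0]]
force: [-0.7, 1.1, 5.0]
width: 12.7
grip_force: 15.0
```

{"fn": "play_rows", "kwargs": {
  "series": [
    [0,0,0,0,0,0],
    [0,0,0,0,0,0],
    [0,0,0,0,0,0],
    [0,0,0,0,0,0],
    [0,0,0,0,0,0],
    [0,0,0,0,0,0]
  ],
  "jaw": 0.4
}}

```text
clock: 40.28
position: [634.8, 107.7, 71.5]
tcp_rot: [[-0.904, 0.428, -0.0], [0.428, 0.904, -0.0], [0.0, -0.0, -1.0]]
force: [0.1, -0.2, -0.6]
width: 50.5
grip_force: 0.0
```

{"fn": "play_rows", "kwargs": {
  "series": [
    [0,0,-0.01,0,0,0],
    [0,0,-0.02,0,0,0],
    [0,0,-0.03,0,0,0],
    [0,0,-0.03,0,0,0],
    [0,0,-0.03,0,0,0],
    [0,0,-0.03,0,0,0],
    [0.01,0.008,-0.01,0,0,0],
    [0.02,0.015,0,0,0,0]
  ]
}}

```text
clock: 40.95
position: [618.7, 140.4, 234.9]
tcp_rot: [[-0.902, 0.431, 0.006], [0.431, 0.902, -0.0], [-0.006, 0.003, -1.0]]
force: [0.1, 0.9, -0.3]
width: 61.7
grip_force: 0.0
```

{"fn": "play_rows", "kwargs": {
  "series": [
    [0.024,0.019,0,0,0,0],
    [0.024,0.019,0,0,0,0],
    [0.024,0.019,0,0,0,0],
    [0.024,0.019,0,0,0,0],
    [0.024,0.019,0,0,0,0],
    [0.024,0.019,0,0,0,0],
    [0.024,0.019,0,0,0,0],
    [0.024,0.019,0,0,0,0]
  ]
}}

```text
clock: 41.62
position: [507.4, 362.6, 231.4]
tcp_rot: [[-0.904, 0.428, -0.001], [0.428, 0.904, -0.0], [0.001, -0.001, -1.0]]
force: [-0.2, 0.3, 0.2]
width: 61.6
grip_force: 0.0
```

{"fn": "play_rows", "kwargs": {
  "series": [
    [0.024,0.019,0,0,0,0],
    [0.015,0.01,0,0,0,0],
    [0,0,0,0,0,0],
    [0,0,0,0,0,0],
    [0,0,0,0,0,0],
    [0,0,0,0,0,0]
  ]
}}

```text
clock: 42.12
position: [486.7, 403.0, 231.6]
tcp_rot: [[-0.903, 0.429, -0.0], [0.429, 0.903, -0.0], [0.0, -0.0, -1.0]]
force: [-0.2, -0.5, 0.1]
width: 61.5
grip_force: 0.0
```

```bash
python3 - <<'E'
from h import *
a=cams.get_image("top")[125:260,185:400,::-1];b=cams.get_image("side")[110:300,200:440,::-1]
cv2.imwrite("pics/t9.png",cv2.resize(a,None,fx=3.6,fy=3.6,interpolation=cv2.INTER_CUBIC));cv2.imwrite("pics/s9.png",cv2.resize(b,None,fx=3,fy=3,interpolation=cv2.INTER_CUBIC))
print(manip.sense()["clock"],manip.sense()["position"])
E
```

```text
42.2167 [486.83824429 402.99778343 231.63275299]
```

View pics/t9.png

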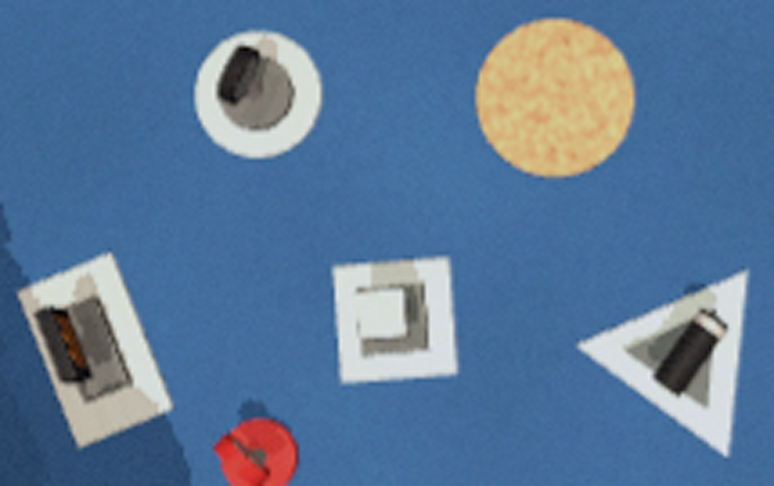

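View pics/s9.png

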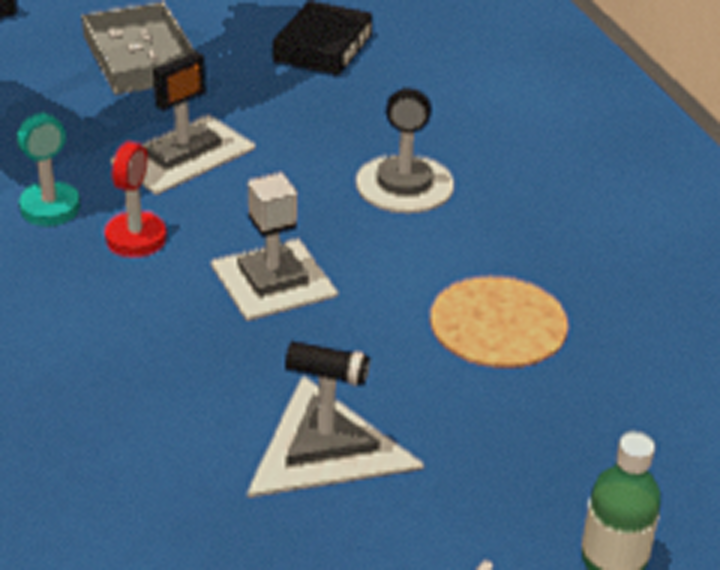

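All four stand upright, centred on their own plates (top view: lens 258,95; cube 393,318; filter 97,347; tube 683,355). The mat is empty and the bottle is still standing where it was.

```bash
python3 -c "
from plant import manip
print(manip.finish_job())"
```

```text
the job is handed in; nothing more can be done
None
```

The job is handed in at about 42 s on the robot's clock: each of the four optics stands upright in the middle of its own plate, the mat is empty, and the bottle was not touched.

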